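# Sort sprung machine feet by how hard they press back

## Task

Two of the three sprung machine feet on the board are firm and one has gone soft, but they look alike. Working from the left to the right, press each rubber cap down flush with its steel rim to feel how hard it pushes back, and leave the feet on the board until all three have been pressed. Then stand the two firm feet upright in the long tray and the soft one upright in the short tray.

Things in the scene. Friction and masses are not known exactly. Their poses are not given: they have to be found in the camera images.
- rack: light wooden board, 80 x 280 x 12 mm, lying on the bench; origin at the centre of its underside, y along its length; it does not move
- place_left (a point): left-hand place on the board's top (z = 12 mm above the bench), marked by a thin dark ring 63 mm across; 90 mm from the middle place towards the board's +y end
- place_middle (a point): middle place on the board's top, marked likewise
- place_right (a point): right-hand place on the board's top, marked likewise, 90 mm from the middle towards the board's -y end
- foot_1_center (a point): one of three like-looking sprung feet that start on the board's three places in any order. Point on its axis, 24 mm above its underside (half-way up), z up. Steel flange 52 mm across, 4 mm thick; round steel cup 40 mm across, rim 40 mm above the underside; flat black rubber cap 31 mm across, top 48 mm above the underside, 8 mm proud of the rim. About 0.16 kg; grip across the cup
- foot_1_cap (a joint): rubber cap of foot_1: 0 = up, grows in m as it is pressed down; 0.008 = flush with the rim; stop at 0.0095. Springs back up. Held flush, a firm foot pushes back with about 14 N, the soft one with about 4 N; the push grows evenly from nothing with depth
- foot_2_center (a point): one of three like-looking sprung feet that start on the board's three places in any order. Point on its axis, 24 mm above its underside (half-way up), z up. Steel flange 52 mm across, 4 mm thick; round steel cup 40 mm across, rim 40 mm above the underside; flat black rubber cap 31 mm across, top 48 mm above the underside, 8 mm proud of the rim. About 0.16 kg; grip across the cup
- foot_2_cap (a joint): rubber cap of foot_2: 0 = up, grows in m as it is pressed down; 0.008 = flush with the rim; stop at 0.0095. Springs back up. Held flush, a firm foot pushes back with about 14 N, the soft one with about 4 N; the push grows evenly from nothing with depth
- foot_3_center (a point): one of three like-looking sprung feet that start on the board's three places in any order. Point on its axis, 24 mm above its underside (half-way up), z up. Steel flange 52 mm across, 4 mm thick; round steel cup 40 mm across, rim 40 mm above the underside; flat black rubber cap 31 mm across, top 48 mm above the underside, 8 mm proud of the rim. About 0.16 kg; grip across the cup
- foot_3_cap (a joint): rubber cap of foot_3: 0 = up, grows in m as it is pressed down; 0.008 = flush with the rim; stop at 0.0095. Springs back up. Held flush, a firm foot pushes back with about 14 N, the soft one with about 4 N; the push grows evenly from nothing with depth
- long_tray: the longer of two low wooden trays, open on top, 106 x 172 x 14 mm outside; inside 94 x 160 mm, inner floor 6 to 7 mm above the bench, rim 14 mm above the bench, walls 6 mm; origin at the centre of its underside, y along its length; it does not move. Room for two feet side by side along y
- short_tray: the shorter tray, 106 x 96 x 14 mm outside; inside 94 (x) x 84 (y) mm, otherwise like the long one; origin at the centre of its underside; it does not move. The trays lie side by side beyond the board, either way round
Things that resemble listed ones, but are neither listed nor needed, are in the scene too. What is shaped like the part that bears foot_1_center but orange is not meant.

How it is judged:
On the way, in this order (a step that is already met when the one before it is completed fails the run):
1. the foot on the left place is pressed until its cap is about flush with the rim (6.2 mm or more), all feet on the board (((horizontal distance between foot_1_center and place_left below 0.03 m and value of joint foot_1_cap above 0.0062 m) or (horizontal distance between foot_2_center and place_left below 0.03 m and value of joint foot_2_cap above 0.0062 m) or (horizontal distance between foot_3_center and place_left below 0.03 m and value of joint foot_3_cap above 0.0062 m)) and horizontal distance between any of foot_1_center, foot_2_center, foot_3_center and place_left below 0.03 m and horizontal distance between any of foot_1_center, foot_2_center, foot_3_center and place_middle below 0.03 m and horizontal distance between any of foot_1_center, foot_2_center, foot_3_center and place_right below 0.03 m), for 0.05 s.
2. the foot on the middle place is pressed until its cap is about flush with the rim (6.2 mm or more), all feet on the board (((horizontal distance between foot_1_center and place_middle below 0.03 m and value of joint foot_1_cap above 0.0062 m) or (horizontal distance between foot_2_center and place_middle below 0.03 m and value of joint foot_2_cap above 0.0062 m) or (horizontal distance between foot_3_center and place_middle below 0.03 m and value of joint foot_3_cap above 0.0062 m)) and horizontal distance between any of foot_1_center, foot_2_center, foot_3_center and place_left below 0.03 m and horizontal distance between any of foot_1_center, foot_2_center, foot_3_center and place_middle below 0.03 m and horizontal distance between any of foot_1_center, foot_2_center, foot_3_center and place_right below 0.03 m), for 0.05 s.
3. the foot on the right place is pressed until its cap is about flush with the rim (6.2 mm or more), all feet on the board (((horizontal distance between foot_1_center and place_right below 0.03 m and value of joint foot_1_cap above 0.0062 m) or (horizontal distance between foot_2_center and place_right below 0.03 m and value of joint foot_2_cap above 0.0062 m) or (horizontal distance between foot_3_center and place_right below 0.03 m and value of joint foot_3_cap above 0.0062 m)) and horizontal distance between any of foot_1_center, foot_2_center, foot_3_center and place_left below 0.03 m and horizontal distance between any of foot_1_center, foot_2_center, foot_3_center and place_middle below 0.03 m and horizontal distance between any of foot_1_center, foot_2_center, foot_3_center and place_right below 0.03 m), for 0.05 s.
At the end, for the whole second after the job is handed in: Both firm feet stand upright (within 0.15 rad) on the floor of the long tray and the soft one on that of the short tray, caps up, at rest. (The rule knows the soft foot by the sag of its free cap under its own weight: about 0.2 mm, against 0.06 mm for a firm one.) (((value of joint foot_1_cap below 0.00011 m and x of foot_1_center in the frame of long_tray between -0.04 and 0.04 m and y of foot_1_center in the frame of long_tray between -0.073 and 0.073 m and z of foot_1_center in the frame of long_tray between 0.022 and 0.04 m and angle between foot_1_center's own z axis and vertical below 0.15 rad and value of joint foot_1_cap below 0.003 m) or (value of joint foot_1_cap between 0.00011 and 0.003 m and x of foot_1_center in the frame of short_tray between -0.04 and 0.04 m and y of foot_1_center in the frame of short_tray between -0.035 and 0.035 m and z of foot_1_center in the frame of short_tray between 0.022 and 0.04 m and angle between foot_1_center's own z axis and vertical below 0.15 rad)) and ((value of joint foot_2_cap below 0.00011 m and x of foot_2_center in the frame of long_tray between -0.04 and 0.04 m and y of foot_2_center in the frame of long_tray between -0.073 and 0.073 m and z of foot_2_center in the frame of long_tray between 0.022 and 0.04 m and angle between foot_2_center's own z axis and vertical below 0.15 rad and value of joint foot_2_cap below 0.003 m) or (value of joint foot_2_cap between 0.00011 and 0.003 m and x of foot_2_center in the frame of short_tray between -0.04 and 0.04 m and y of foot_2_center in the frame of short_tray between -0.035 and 0.035 m and z of foot_2_center in the frame of short_tray between 0.022 and 0.04 m and angle between foot_2_center's own z axis and vertical below 0.15 rad)) and ((value of joint foot_3_cap below 0.00011 m and x of foot_3_center in the frame of long_tray between -0.04 and 0.04 m and y of foot_3_center in the frame of long_tray between -0.073 and 0.073 m and z of foot_3_center in the frame of long_tray between 0.022 and 0.04 m and angle between foot_3_center's own z axis and vertical below 0.15 rad and value of joint foot_3_cap below 0.003 m) or (value of joint foot_3_cap between 0.00011 and 0.003 m and x of foot_3_center in the frame of short_tray between -0.04 and 0.04 m and y of foot_3_center in the frame of short_tray between -0.035 and 0.035 m and z of foot_3_center in the frame of short_tray between 0.022 and 0.04 m and angle between foot_3_center's own z axis and vertical below 0.15 rad)) and velocity of joint each of foot_1_cap, foot_2_cap, foot_3_cap below 0.02 m/s); the robot touches nothing.
It also fails if it takes over 69 s, if anything falls off the work surface, if the arm or the gripper's body presses on something with over 40 N, if the wrist force passes 120 N, or if a joint passes its speed limit or range.

## Robot

A 6-joint arm with a two-finger parallel gripper is mounted at the origin on a cart in front of the work surface, level with it; the furniture and walls round the work are solid. World frame = base frame: x ahead of the robot, y to its left, z up, the work surface at z = 0. Lengths are in m, angles in rad, forces in N, time in s.
With the tool pointing down it reaches from about 0.325 to 0.775 m from the base axis. Payload 5.5 kg.
Tool frame: the origin (TCP) lies at the very end of the fingers, on their centre line; the grasp point (between the pads) lies 19 mm behind it; z points along the fingers, y is the direction in which the jaws open and shut (so a half turn about z gives the same grasp; the last joint's range is limited). The gripper opens to 88 mm and grips with 3 to 60 N. Pads are 20 mm wide; open, the fingers measure 115 mm over their backs; the gripper's body (75 mm by 178 mm) begins 61 mm behind the grasp point.
Start: joints at [1.148, 0.091, 1.231, -0, 1.82, -0.057], TCP at [0.215, 0.56, 0.223] pointing down, gripper open.
Joint ranges: [-2.87, 2.87], [-0.86, 2.18], [0.17, 2.46], [-1.51, 4.65], [0.06, 2.69], [-2.65, 2.65]. Speed limits (rad/s): [2.57, 2.57, 3.01, 3.14, 3.14, 3.14].

## Interface

Orientations are given as [roll, pitch, yaw] about the fixed x, y, z axes, in that order (R = Rz(yaw) Ry(pitch) Rx(roll)).
In Python, from bench import get_state, viewer, ctrl, nets gives the robot as it stands. The module is installed in compiled form; this text tells all that it offers.
- The arm moves only by the shell command python3 -m crank 'ROWS' [FORCE]. ROWS is JSON, a list that holds one entry, the list of rows, each a list of 7 numbers: the shift along the world's x, y, z in m, then the turn, a rotation vector about the world's x, y, z in degrees, then the opening, from 0 (shut) to 1 (fully open). In form: [[[x, y, z, wx, wy, wz, fingers], ...]]. A call has 1 to 10 rows; each row shifts and turns the pose as measured when the row begins; what a row does not reach is not made up. A row lasts 1/12 s, in which the tool goes at most 41.7 mm and 7.16 degrees, less where a joint would pass 70% of its speed; a pose out of reach is approached as far as the arm can. A call with a gripper value outside its range is refused whole. The fingers move at their own pace and stop on an object; FORCE is the grip in N (left out, the last holds). Time passes only in rows, so rows that do not move let the fingers close. It gives the time, the measured TCP pose, the force and the opening at its end, in the units of the state.
- get_state(): the state, without advancing time (a new reading comes with each control period).
- viewer.capture(name): name is "scene" or "top" or "wrist"; returns a dict with "color" (420x560x3 uint8, red, green, blue), "depth" (420x560 float32, m along the optical axis (not along the pixel's ray), 0 where there is no reading), "mtx" (3x3 intrinsics, pixels), "xyz" and "orientation" of the camera in the world; the wrist camera has in their place "T_tool_cam" (4x4, takes a point from camera to tool coordinates, whose origin is the TCP and whose axes are the flange's). Camera axes: x right, y up, looking along -z (the intrinsics and any distortion apply to the point x, -y, -z); pixel columns grow to the right and rows downward; lengths in m; the calibration is good to about 2 mm. A picture is of the moment at which its call begins: read the wrist's pose just before it.
- ctrl.finish_job(): hands the job in, once; it reports no verdict.
Trained networks look in a picture, given as the dict that the camera call returned (one of the last four; its "shot" number tells which), for a name from the list of things; names that differ only in an ending like _2 or _b are one class to them, and where a whole thing is asked for, a point or a joint stands for the part that bears it (a point fixed in the world has none). Each returns a list of dicts, best first, with "conf" (0 to 1); they miss things now and then, are a little off and sometimes report something else, mostly with a low value. They report only what shows in the picture. A call takes as long as a camera call. They do not tell look-alikes from the thing itself.
- nets.spot_in(picture, target): "xyz" ([x, y, z] in m, in world coordinates, good to about 4 mm: the middle of the surface that is visible of it).
- nets.masks_of(picture, target): "region" (420x560 bool, what is visible of it).
- nets.landmark_of(picture, target): "xyz" ([x, y, z] in m, in world coordinates, good to about 4 mm: a listed point, or the origin of a listed thing).
The state is a dict: "t": time; "q": joint angles; "joint_vel": joint speeds; "joint_efforts": joint torques, N m; "tcp_pos": TCP position; "orientation": TCP orientation; "ft_force": force on the tool from outside, world axes, zero at the start; "wrist_torque": the same for the moment, N m; "grip_width": finger opening in m.
Only numpy, scipy, OpenCV 4.12 (cv2) and the standard library are available. Lean on these libraries where they do the work, as an engineer would, in place of code of your own. Each camera call takes 0.05 s, during which the arm holds its last target.

## Working session

There is one attempt and no reset: what is moved stays moved. The work goes in short steps, Python scripts to look and compute and a shell command to move; the robot and the scene stay as the last step left them, time stands still between calls to the robot, and variables do not carry over. Pictures are saved under pics/ and viewed, and the job is handed in when it is done.

```bash
mkdir -p pics; cat > h.py <<'E'
import numpy as np, cv2
from bench import get_state, viewer, ctrl, nets
from scipy.spatial.transform import Rotation as R
def save(d,n): cv2.imwrite('pics/'+n+'.png', d['color'][:,:,::-1])
def pts(d):
    # world point map for fixed cams
    K=d['mtx'];z=d['depth'];h,w=z.shape
    u,v=np.meshgrid(np.arange(w),np.arange(h))
    P=np.stack([(u-K[0,2])/K[0,0]*z,-(v-K[1,2])/K[1,1]*z,-z],-1)
    o=np.array(d['orientation'])
    Rm=R.from_euler('xyz',o).as_matrix() if o.size==3 else o
    return P@Rm.T+np.array(d['xyz'])
E
python3 - <<'E'
from h import *
s=get_state();print(s)
for n in ['top','scene']:
    d=viewer.capture(n);save(d,n+'0');print(n,d['xyz'],d['orientation'],d['mtx'],d.keys())
    for t in ['foot_1_center','place_left','place_middle','place_right','rack','long_tray','short_tray']:
        print(t,[(np.round(r['xyz'],3),round(r['conf'],2)) for r in nets.landmark_of(d,t)])
E
```

```text
{'t': 0.0, 'q': array([ 1.14830634e+00,  9.18459002e-02,  1.23186499e+00,  4.93008092e-06,
        1.81979191e+00, -5.67007881e-02]), 'joint_vel': array([ 0.00056552,  0.00105039,  0.00068488,  0.00042374,  0.00025422,
       -0.00137284]), 'joint_efforts': array([ 3.30584662e-04, -4.46455550e+01, -4.06446362e+01,  6.97369804e-02,
        2.91146454e-02, -1.30638346e-04]), 'tcp_pos': array([0.21449277, 0.56003881, 0.22152644]), 'orientation': array([-3.13968585e+00, -1.13021226e-04,  2.77580456e+00]), 'ft_force': array([-0.57253399,  0.20833563,  0.02837628]), 'wrist_torque': array([-0.01688141,  0.00775037,  0.00523315]), 'grip_width': 0.08816971564547207}
top [0.35179965 0.04291413 1.01707598] [ 0.19966489  0.0059067  -1.5680675 ] [[503.19257719   0.         284.26846481]
 [  0.         503.19257719 209.5959379 ]
 [  0.           0.           1.        ]] dict_keys(['color', 'depth', 'mtx', 'xyz', 'orientation', 'shot'])
foot_1_center [(array([0.467, 0.136, 0.034]), 0.81), (array([0.452, 0.26 , 0.027]), 0.78)]
place_left [(array([0.467, 0.135, 0.009]), 0.97), (array([0.452, 0.044, 
[... 275 characters left out ...]
0.662, 0.165, 0.001]), 0.95)]
scene [ 0.13662968 -0.69915449  0.56519469] [ 1.034581   -0.00934584 -0.50576476] [[529.59749098   0.         286.54619127]
 [  0.         529.59749098 211.22002662]
 [  0.           0.           1.        ]] dict_keys(['color', 'depth', 'mtx', 'xyz', 'orientation', 'shot'])
foot_1_center [(array([0.465, 0.137, 0.042]), 0.96), (array([0.453, 0.257, 0.025]), 0.69)]
place_left []
place_middle [(array([0.452, 0.043, 0.014]), 0.91)]
place_right [(array([ 0.441, -0.05 ,  0.012]), 0.79)]
rack [(array([0.449, 0.043, 0.005]), 0.57), (array([0.455, 0.044, 0.037]), 0.34)]
long_tray [(array([ 0.621, -0.183,  0.001]), 0.57)]
short_tray [(array([0.665, 0.174, 0.002]), 0.74)]
```

View pics/top0.png

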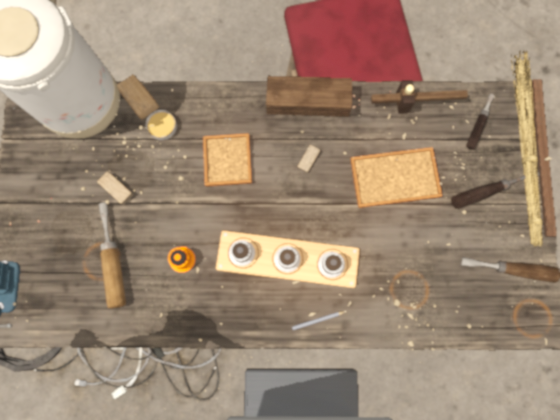

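View pics/scene0.png

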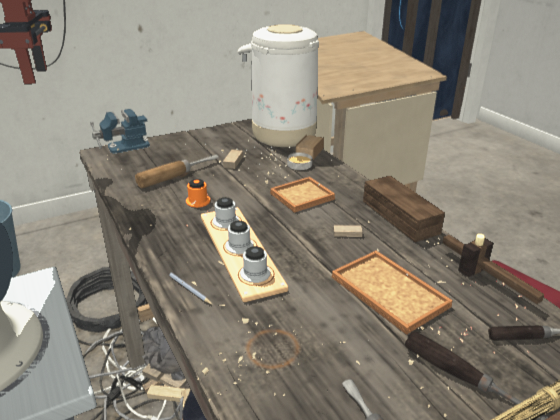

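The top view shows three grey feet on the board at about (242,251), (288,258) and (333,264). The orange look-alike is off the board at (180,259), so I exclude it. The short tray is at (228,159) and the long one at (397,177). Next I measure the feet, board and trays precisely, with one close crop.

```bash
python3 - <<'E'
from h import *
d=viewer.capture('top');P=pts(d)
c=d['color'][210:310,150:390];cv2.imwrite('pics/crop1.png',cv2.resize(c[:,:,::-1],None,fx=3.3,fy=3.3,interpolation=cv2.INTER_CUBIC))
def rect(m):
    m=m.astype(np.uint8);n,l,st,ce=cv2.connectedComponentsWithStats(m);k=1+np.argmax(st[1:,4]);q=P[l==k][:,:2].astype(np.float32)
    r=cv2.minAreaRect(q*1000);return r
for nm in ['rack','long_tray','short_tray']:
    r=nets.masks_of(d,nm)[0];print(nm,r['conf'],rect(r['region']),np.percentile(P[r['region']][:,2],[5,50,95]).round(4))
for r in nets.masks_of(d,'foot_1_center'):
    m=r['region'];Q=P[m];print('foot',r['conf'],np.round(np.median(Q,0),3),Q[:,2].max())
# cap tops / rims by height
for (u,v) in [(242,251),(288,258),(333,264)]:
    W=P[v-20:v+20,u-20:u+20].reshape(-1,3)
    z=W[:,2]; top=W[z>0.0555]; rim=W[z>0.047]
    print(len(top),top.mean(0).round(4),(top.min(0)+top.max(0))[:2].round(4)/2,len(rim),cv2.minEnclosingCircle((rim[:,:2]*1000).astype(np.float32)),z.max())
for (x,y) in [(242,200),(300,200),(320,310)]: print(P[y,x])
d=viewer.capture('scene');P=pts(d)
for (u,v) in [(224,211),(238,236),(255,262)]:
    W=P[v-25:v+25,u-20:u+20].reshape(-1,3);z=W[:,2]; top=W[z>0.0555]
    print('scene',len(top),top.mean(0).round(4),(top.min(0)+top.max(0))[:2].round(4)/2)
E
```

```text
rack 0.8 ((425.6064147949219, 48.536537170410156), (282.0645751953125, 144.20895385742188), 81.29097747802734) [0.0082 0.0114 0.0145]
long_tray 0.79 ((554.8417358398438, -85.54460144042969), (174.1748809814453, 447.85491943359375), 36.42815399169922) [0.0032 0.0069 0.0146]
short_tray 0.72 ((532.3270874023438, 139.5914306640625), (394.5537109375, 109.88182830810547), 12.607914924621582) [0.0033 0.0071 0.0152]
foot 0.68 [0.465 0.13  0.051] 1.0170759767813102
foot 0.57 [0.453 0.25  0.039] 1.0170759767813102
201 [0.465  0.1322 0.0781] [0.4171 0.096 ] 326 ((416.6272888183594, 95.30734252929688), 83.35279846191406) 1.0170759767813102
195 [0.4531 0.0432 0.0786] [0.41045 0.0427 ] 326 ((412.90045166015625, 43.844215393066406), 61.107975006103516) 1.0170759767813102
217 [ 0.4375 -0.0382  0.1253] [ 0.4057  -0.00815] 335 ((405.17425537109375, -7.733953475952148), 73.58049774169922) 1.0170759767813102
[ 5.77774871e-01  1.37102096e-01 -1.24028461e-04]
[ 0.57834373  0.01692732 -0.00191772]
[ 0.35474929 -0.02209356 -0.00350782]
scene 258 [0.4489 0.0634 0.0734] [ 0.3088  -0.27575]
scene 285 [ 0.4362 -0.0221  0.0757] [ 0.30275 -0.32095]
scene 186 [ 0.4306 -0.0721  0.0788] [ 0.29715 -0.36525]
```

View pics/crop1.png

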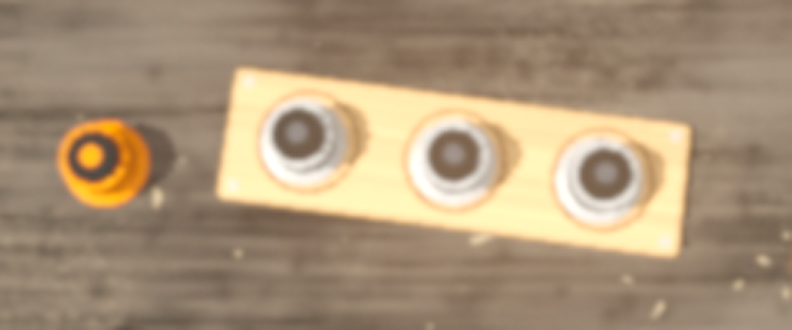

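The crop shows three grey feet on the board's rings, with the orange one off the board on the left. Depth dropouts spoiled the numbers, so I'll filter them and redo the measurement.

```bash
python3 - <<'E'
from h import *
for cam,px in [('top',[(242,251),(288,258),(333,264)]),('scene',[(224,205),(238,229),(255,254)])]:
    d=viewer.capture(cam);P=pts(d);ok=(d['depth']>0.1)
    if cam=='top':
      for nm in ['rack','long_tray','short_tray']:
        m=nets.masks_of(d,nm)[0]['region']&ok
        Q=P[m]; Q=Q[(Q[:,2]>0.000)&(Q[:,2]<0.03)]
        # rim-hi/lo trimmed
        print(nm,cv2.minAreaRect((Q[:,:2]*1000).astype(np.float32)))
        m8=m.astype(np.uint8); cn=max(cv2.findContours(m8,0,2)[0],key=cv2.contourArea)
        # image rect corners -> plane z
        r=cv2.boxPoints(cv2.minAreaRect(cn)); K=d['mtx'];Rm=R.from_euler('xyz',d['orientation']).as_matrix()
        z0={'rack':.012}.get(nm,.014)
        W=[]
        for u,v in r:
            ray=Rm@np.array([(u-K[0,2])/K[0,0],-(v-K[1,2])/K[1,1],-1]);o=np.array(d['xyz']);W.append((o+ray*(z0-o[2])/ray[2])[:2])
        W=np.array(W);print('  corners',W.round(3).tolist(),'ctr',W.mean(0).round(4))
    for (u,v) in px:
        sl=np.s_[v-20:v+20,u-20:u+20]
        W=P[sl][ok[sl]];z=W[:,2]; top=W[(z>0.0545)&(z<.07)]; rim=W[(z>.046)&(z<.07)]
        print(cam,len(top),np.median(top,0).round(4),((top.min(0)+top.max(0))/2).round(4),top.max(0)-top.min(0),'rim',len(rim),((rim.min(0)+rim.max(0))/2).round(4),(rim.max(0)-rim.min(0)).round(4))
E
```

```text
rack ((455.8627624511719, 43.4161376953125), (281.48626708984375, 81.77322387695312), 82.80807495117188)
  corners [[0.431, 0.187], [0.514, 0.179], [0.479, -0.102], [0.397, -0.089]] ctr [0.4556 0.0436]
long_tray ((627.295654296875, -180.22903442382812), (110.93901062011719, 172.48989868164062), 7.255106449127197)
  corners [[0.667, -0.087], [0.689, -0.265], [0.58, -0.271], [0.559, -0.097]] ctr [ 0.624  -0.1799]
short_tray ((663.0460815429688, 169.842041015625), (108.0976791381836, 97.35376739501953), 4.021082401275635)
  corners [[0.713, 0.223], [0.719, 0.125], [0.61, 0.116], [0.604, 0.212]] ctr [0.6614 0.1689]
top 199 [0.4667 0.1337 0.0592] [0.4678 0.1345 0.0593] [0.02948025 0.02925108 0.00856123] rim 327 [0.4678 0.1343 0.0548] [0.0394 0.039  0.0176]
top 204 [0.4553 0.0436 0.0587] [0.4546 0.0437 0.0598] [0.02872957 0.03063935 0.01057231] rim 323 [0.4547 0.0436 0.0558] [0.0384 0.0385 0.0186]
top 206 [ 0.4441 -0.0442  0.059 ] [ 0.4445 -0.0442  0.059 ] [0.03028576 0.03453687 0.00861656] rim 328 [ 0.4449 -0.0446  0.0548] [0.0387 0.0386 0.017 ]
scene 178 [0.4618 0.1248 0.06  ] [0.4616 0.093  0.0584] [0.03911933 0.10831553 0.00751357] rim 292 [0.4642 0.0936 0.0541] [0.0443 0.1096 0.0161]
scene 174 [0.451  0.038  0.0597] [0.4533 0.0079 0.0585] [0.03158178 0.09841332 0.00726501] rim 360 [0.4556 0.0426 0.0541] [0.0424 0.1677 0.0161]
scene 189 [ 0.4422 -0.0483  0.0598] [ 0.4428 -0.0458  0.0585] [0.02914734 0.02970452 0.00764675] rim 386 [ 0.4432 -0.018   0.0542] [0.0398 0.0954 0.0163]
```

Measurements agree with the sizes given:

| Thing | Position (x, y) | Angle |
|---|---|---|
| Left foot | (0.467, 0.134) | – |
| Middle foot | (0.455, 0.044) | – |
| Right foot | (0.444, -0.044) | – |
| Board | – | yaw about -7° |
| Long tray | (0.624, -0.180) | yaw about +7° |
| Short tray | (0.662, 0.169) | yaw about +4° |

The cap tops sit at z = 0.06. I'll move above the left foot with the fingers shut.

```bash
python3 -m crank '[[[0.02,-0.034,-0.006,0,0,-7,0],[0.02,-0.034,-0.006,0,0,-7,0],[0.02,-0.034,-0.006,0,0,-7,0],[0.02,-0.034,-0.006,0,0,-7,0],[0.02,-0.034,-0.006,0,0,-7,0],[0.02,-0.034,-0.006,0,0,-7,0],[0.02,-0.034,-0.006,0,0,-7,0],[0.02,-0.034,-0.006,0,0,-7,0],[0.02,-0.034,-0.006,0,0,-7,0],[0.02,-0.034,-0.006,0,0,-7,0]]]' 20
```

```text
t: 2.18
tcp_pos: [0.4151, 0.2114, 0.1592]
orientation: [3.138, -0.004, 1.531]
ft_force: [1.1, 0.1, -0.6]
grip_width: 0.0249
```

```bash
python3 -m crank '[[[0.017,-0.026,-0.018,0,0,-2.5,0],[0.017,-0.026,-0.018,0,0,-2.5,0],[0.017,-0.026,-0.018,0,0,0,0],[0,0,-0.015,0,0,0,0],[0,0,0,0,0,0,0],[0,0,0,0,0,0,0]]]'; python3 -c "
from h import *
print(get_state())"
```

```text
t: 2.68
tcp_pos: [0.4708, 0.1208, 0.0883]
orientation: [3.134, -0.003, 1.42]
ft_force: [1.1, -0.1, -0.2]
grip_width: 0.0004
{'t': 2.6833, 'q': array([ 1.81111145e-01, -2.12978504e-01,  1.76020129e+00, -4.27838489e-06,
        1.58586851e+00,  3.31675112e-01]), 'joint_vel': array([-0.01264251,  0.01143292,  0.02418568,  0.0085712 , -0.00415723,
        0.00444892]), 'joint_efforts': array([-5.96584361e-01, -2.98185432e+01, -3.89256299e+01, -1.96182408e-02,
       -1.22845592e-01, -4.94094472e-02]), 'tcp_pos': array([0.47078764, 0.12077338, 0.0883415 ]), 'orientation': array([ 3.13355322e+00, -2.76420072e-03,  1.42024339e+00]), 'ft_force': array([ 1.11018514, -0.12921557, -0.21809597]), 'wrist_torque': array([-0.05062162,  0.06322059, -0.02551967]), 'grip_width': 0.000369911674715566}
```

```bash
python3 -m crank '[[[-0.004,0.013,0,0,0,1.5,0],[0,0,0,0,0,0,0],[0,0,-0.01,0,0,0,0],[0,0,-0.01,0,0,0,0],[0,0,0,0,0,0,0],[0,0,0,0,0,0,0]]]'
```

```text
t: 3.18
tcp_pos: [0.4674, 0.1366, 0.071]
orientation: [3.128, -0.005, 1.451]
ft_force: [0.7, 0.0, -0.1]
grip_width: 0.0002
```

```bash
python3 - <<'E'
from h import *
d=viewer.capture('scene');c=d['color'][150:310,150:330];cv2.imwrite('pics/c2.png',cv2.resize(c[:,:,::-1],None,fx=3.5,fy=3.5,interpolation=cv2.INTER_CUBIC))
E
```

```text
(no output)
```

View pics/c2.png

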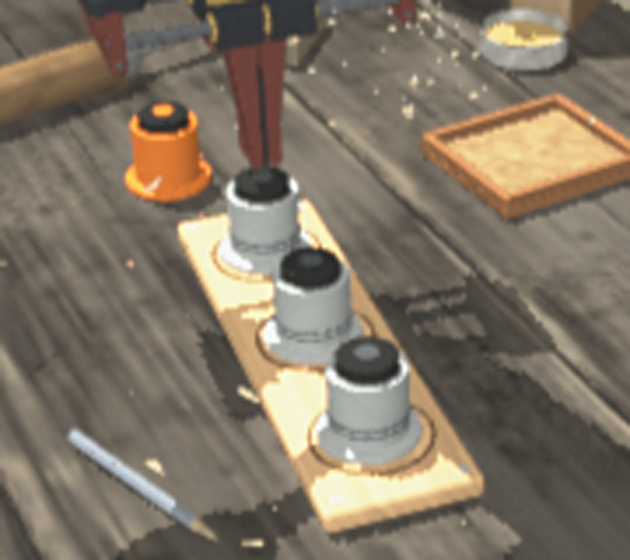

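The shut fingertips are centred just above the left cap (crop about (262,165)). Now I'll press down in small steps.

```bash
python3 -m crank '[[[0,-0.002,-0.006,0,0,0,0],[0,0,-0.003,0,0,0,0],[0,0,0,0,0,0,0],[0,0,0,0,0,0,0]]]';python3 -m crank '[[[0,0,-0.003,0,0,0,0],[0,0,0,0,0,0,0]]]'; python3 -m crank '[[[0,0,-0.002,0,0,0,0],[0,0,0,0,0,0,0]]]'
```

```text
t: 3.57
tcp_pos: [0.4674, 0.134, 0.0611]
orientation: [3.128, -0.004, 1.45]
ft_force: [0.1, -0.6, 0.9]
grip_width: 0.0003
t: 3.73
tcp_pos: [0.4677, 0.134, 0.0586]
orientation: [3.127, -0.005, 1.45]
ft_force: [-1.3, -0.0, 2.0]
grip_width: 0.0005
t: 3.9
tcp_pos: [0.4679, 0.134, 0.0577]
orientation: [3.127, -0.005, 1.45]
ft_force: [-3.1, -0.4, 4.4]
grip_width: 0.0003
```

```bash
python3 -m crank '[[[0,0,-0.003,0,0,0,0],[0,0,0,0,0,0,0]]]';python3 -m crank '[[[0,0,-0.003,0,0,0,0],[0,0,-0.001,0,0,0,0]]]'; python3 -m crank '[[[0,0,-0.003,0,0,0,0],[0,0,-0.001,0,0,0,0]]]'
```

```text
t: 4.07
tcp_pos: [0.4682, 0.1341, 0.0564]
orientation: [3.125, -0.005, 1.45]
ft_force: [-2.6, -1.1, 7.3]
grip_width: 0.0003
t: 4.23
tcp_pos: [0.4685, 0.1342, 0.0549]
orientation: [3.124, -0.006, 1.45]
ft_force: [-4.6, -0.9, 9.1]
grip_width: 0.0001
t: 4.4
tcp_pos: [0.4687, 0.1342, 0.0541]
orientation: [3.123, -0.006, 1.45]
ft_force: [-5.9, -1.8, 10.4]
grip_width: 0.0003
```

```bash
python3 -m crank '[[[-0.0015,0,-0.004,0,0,0,0],[-0.001,0,-0.003,0,0,0,0]]]';python3 -m crank '[[[-0.001,0,-0.0035,0,0,0,0],[-0.001,0,-0.003,0,0,0,0]]]'
```

```text
t: 4.57
tcp_pos: [0.4686, 0.1342, 0.0521]
orientation: [3.115, -0.007, 1.45]
ft_force: [-4.6, -1.3, 14.2]
grip_width: 0.0007
t: 4.73
tcp_pos: [0.4686, 0.1342, 0.0513]
orientation: [3.109, -0.008, 1.45]
ft_force: [-5.4, -1.8, 16.5]
grip_width: 0.0004
```

```bash
python3 -m crank '[[[0,0,0.01,0,0,0,0],[0,0,0.015,0,0,0,0],[0,0,0,0,0,0,0],[0,0,0,0,0,0,0]]]'
```

```text
t: 5.07
tcp_pos: [0.4701, 0.1344, 0.0792]
orientation: [3.103, -0.01, 1.45]
ft_force: [-0.6, 0.3, -0.2]
grip_width: 0.0006
```

```bash
python3 -m crank '[[[-0.005,-0.029,0,-0.1,1.1,0,0],[-0.005,-0.029,0,-0.1,1.1,0,0],[-0.004,-0.024,0,0,0,0,0],[0,0,0,0,0,0,0],[0,0,0,0,0,0,0]]]'
```

```text
t: 5.48
tcp_pos: [0.4538, 0.0507, 0.0737]
orientation: [-3.136, -0.001, 1.453]
ft_force: [0.3, -0.4, 0.8]
grip_width: 0.0004
```

```bash
python3 -m crank '[[[0.001,-0.007,-0.004,0,0,0,0],[0,0,-0.005,0,-0.2,0,0],[0,0,0,0,0,0,0],[0,0,0,0,0,0,0]]]';python3 -m crank '[[[0,0,-0.004,0,0,0,0],[0,0,0,0,0,0,0]]]'; python3 -m crank '[[[0,0,-0.003,0,0,0,0],[0,0,0,0,0,0,0]]]'
```

```text
t: 5.82
tcp_pos: [0.4541, 0.0448, 0.061]
orientation: [-3.136, -0.002, 1.454]
ft_force: [0.2, -0.9, 0.3]
grip_width: 0.0005
t: 5.98
tcp_pos: [0.4543, 0.0456, 0.0566]
orientation: [-3.136, -0.002, 1.456]
ft_force: [-0.8, -0.6, 1.1]
grip_width: 0.0007
t: 6.15
tcp_pos: [0.4547, 0.0458, 0.0541]
orientation: [-3.138, -0.001, 1.457]
ft_force: [-1.1, -1.8, 3.5]
grip_width: 0.0004
```

```bash
python3 -m crank '[[[0,-0.001,-0.003,0,0,0,0],[0,0,-0.001,0,0,0,0]]]';python3 -m crank '[[[0,0,-0.0025,0,0,0,0],[0,0,-0.001,0,0,0,0]]]'
```

```text
t: 6.32
tcp_pos: [0.4551, 0.0456, 0.0511]
orientation: [-3.139, -0.003, 1.457]
ft_force: [-2.4, -0.5, 5.2]
grip_width: 0.0007
t: 6.48
tcp_pos: [0.4555, 0.0456, 0.051]
orientation: [-3.141, -0.003, 1.458]
ft_force: [-3.8, -0.2, 4.3]
grip_width: 0.0009
```

The middle foot is soft: about 5 N at the height where the left one gave 16 N. Next the right foot.

```bash
python3 -m crank '[[[0,0,0.01,0,0,0,0],[0,0,0.015,0,0,0,0],[0,0,0,0,0,0,0],[-0.005,-0.029,0,0,0,0,0],[-0.004,-0.029,0,0,0,0,0],[-0.003,-0.024,0,0,0,0,0],[0,0,0,0,0,0,0],[0,0,0,0,0,0,0]]]'
```

```text
t: 7.15
tcp_pos: [0.4429, -0.038, 0.0756]
orientation: [-3.141, -0.004, 1.461]
ft_force: [0.2, -0.1, 0.3]
grip_width: 0.0002
```

```bash
python3 -m crank '[[[0.001,-0.007,-0.006,0,0,0,0],[0,0,-0.005,0,0,0,0],[0,0,0,0,0,0,0],[0,0,0,0,0,0,0]]]';python3 -m crank '[[[0,0,-0.005,0,0,0,0],[0,0,0,0,0,0,0]]]'; python3 -m crank '[[[0,0,-0.004,0,0,0,0],[0,0,-0.001,0,0,0,0]]]'; python3 -m crank '[[[0,0,-0.003,0,0,0,0],[0,0,-0.001,0,0,0,0]]]'
```

```text
t: 7.48
tcp_pos: [0.4437, -0.0436, 0.0618]
orientation: [-3.139, -0.005, 1.462]
ft_force: [0.1, 0.0, 0.1]
grip_width: 0.0007
t: 7.65
tcp_pos: [0.4442, -0.0433, 0.057]
orientation: [-3.14, -0.004, 1.463]
ft_force: [-2.6, -2.3, 6.6]
grip_width: 0.0006
t: 7.82
tcp_pos: [0.4446, -0.0433, 0.0544]
orientation: [-3.141, -0.003, 1.464]
ft_force: [-5.2, -0.9, 9.6]
grip_width: 0.0007
t: 7.98
tcp_pos: [0.4447, -0.0433, 0.0538]
orientation: [3.141, -0.001, 1.465]
ft_force: [-5.6, -0.9, 11.3]
grip_width: 0.0005
```

```bash
python3 -m crank '[[[-0.001,0,-0.005,0,0,0,0],[-0.001,0,-0.0035,0,0,0,0]]]';python3 -m crank '[[[-0.001,0,-0.0035,0,0,0,0],[-0.001,0,-0.003,0,0,0,0]]]'
```

```text
t: 8.15
tcp_pos: [0.4445, -0.0433, 0.0507]
orientation: [3.135, 0.0, 1.466]
ft_force: [-4.9, 0.6, 16.4]
grip_width: 0.0004
t: 8.32
tcp_pos: [0.4446, -0.0433, 0.051]
orientation: [3.128, 0.001, 1.467]
ft_force: [-5.7, 0.1, 15.6]
grip_width: 0.0006
```

The right foot is firm, so left and right are firm and middle is soft. I'll lift, open and re-measure the feet.

```bash
python3 -m crank '[[[0,0,0.02,0,0,0,1],[0,0,0.02,0,0.6,0,1],[0,0,0,0,0,0,1],[0,0,0,0,0,0,1],[0,0,0,0,0,0,1],[0,0,0,0,0,0,1]]]' 25; cat > m.py <<'E'
from h import *
d=viewer.capture('top');P=pts(d);ok=(d['depth']>0.1)
save(d,'t%d'%d['shot'])
for (u,v) in [(242,251),(288,258),(333,264)]:
    sl=np.s_[v-22:v+22,u-22:u+22]
    W=P[sl][ok[sl]];z=W[:,2];rim=W[(z>.046)&(z<.066)]
    if len(rim)>20: print(len(rim),((rim.min(0)+rim.max(0))/2).round(4),(rim.max(0)-rim.min(0)).round(4))
print(d['shot'],get_state()['tcp_pos'].round(4),get_state()['orientation'].round(3),get_state()['grip_width'])
E
python3 m.py
```

```text
t: 8.82
tcp_pos: [0.4455, -0.0416, 0.0929]
orientation: [3.135, 0.002, 1.47]
ft_force: [-0.8, -1.3, -0.1]
grip_width: 0.0365
326 [0.4679 0.1344 0.0548] [0.0393 0.0388 0.0168]
324 [0.4553 0.0436 0.055 ] [0.0369 0.0386 0.0178]
8 [ 0.4453 -0.0415  0.0926] [3.135e+00 2.000e-03 1.470e+00] 0.040755222236242256
```

```bash
python3 -m crank '[[[-0.001,-0.003,0,0,0.3,-0.5,1],[0,0,0,0,0,0,1],[0,0,0,0,0,0,1],[0,0,0,0,0,0,1],[0,0,0,0,0,0,1],[0,0,-0.02,0,0,0,1],[0,0,-0.02,0,0,0,1],[0,0,-0.015,0,0,0,1],[0,0,0,0,0,0,1],[0,0,0,0,0,0,1]]]'
```

```text
t: 9.7
tcp_pos: [0.443, -0.0448, 0.0331]
orientation: [-3.139, 0.002, 1.46]
ft_force: [1.1, -0.9, 0.3]
grip_width: 0.088
```

```bash
python3 -m crank '[[[0.001,0,-0.009,0,0,0,1],[0,0,0,0,0,0,0.3],[0,0,0,0,0,0,0.3],[0,0,0,0,0,0,0.3],[0,0,0,0,0,0,0.3],[0,0,0,0,0,0,0.3],[0,0,0,0,0,0,0.3],[0,0,0,0,0,0,0.3]]]' 25
```

```text
t: 10.37
tcp_pos: [0.4466, -0.0452, 0.0279]
orientation: [3.138, 0.002, 1.46]
ft_force: [-0.8, -0.1, -0.5]
grip_width: 0.0448
```

```bash
python3 - <<'E'
from h import *
d=viewer.capture('scene');c=d['color'][130:320,150:340];cv2.imwrite('pics/c3.png',cv2.resize(c[:,:,::-1],None,fx=3,fy=3,interpolation=cv2.INTER_CUBIC))
E
```

```text
(no output)
```

View pics/c3.png

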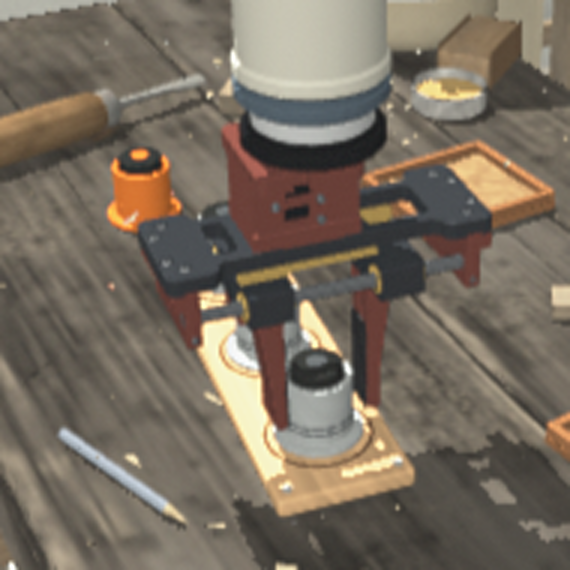

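The fingers straddle the right foot but haven't closed yet. I'll lower slightly and close.

```bash
python3 -m crank '[[[-0.002,0.001,-0.006,0,0.2,0,0.45],[0,0,0,0,0,0,0.3],[0,0,0,0,0,0,0.3],[0,0,0,0,0,0,0.3],[0,0,0,0,0,0,0.3],[0,0,0,0,0,0,0.3],[0,0,0,0,0,0,0.3]]]' 25
```

```text
t: 11.0
tcp_pos: [0.4466, -0.045, 0.0263]
orientation: [3.135, 0.004, 1.46]
ft_force: [-0.4, -0.0, -1.5]
grip_width: 0.04
```

Gripped at 40 mm wide. Lift and check that it's held.

```bash
python3 -m crank '[[[0,0,0.02,0,0,0,0.3],[0,0,0.03,0,0,0,0.3],[0,0,0.02,0,0,0,0.3],[0,0,0,0,0,0,0.3],[0.02,-0.019,0,0,0,2.5,0.3],[0.02,-0.019,0,0,0,2.5,0.3],[0.02,-0.019,0,0,0,2.5,0.3],[0.02,-0.019,0,0,0,2.5,0.3],[0.02,-0.019,0,0,0,2.5,0.3],[0,0,0,0,0,0,0.3]]]'; python3 m.py
```

```text
t: 11.83
tcp_pos: [0.5453, -0.142, 0.0864]
orientation: [-3.134, 0.001, 1.692]
ft_force: [-0.2, -0.4, -0.5]
grip_width: 0.0399
328 [0.4678 0.1343 0.0546] [0.039  0.039  0.0159]
324 [0.4547 0.0437 0.055 ] [0.0386 0.0385 0.0177]
10 [ 0.5438 -0.1405  0.0861] [-3.132e+00 -1.000e-03  1.691e+00] 0.03990082038995306
```

Held. Target is TCP (0.629, -0.218) at yaw 1.69.

```bash
python3 -m crank '[[[0.021,-0.019,0,0,0,0,0.3],[0.021,-0.019,0,0,0,0,0.3],[0.021,-0.019,0,0,0,0,0.3],[0.018,-0.017,0,0,-0.4,0,0.3],[0,0,0,0,0,0,0.3],[0,0,0,0,0,0,0.3]]]'; python3 -c "
from h import *
d=viewer.capture('scene');save(d,'s4')
d=viewer.capture('wrist');save(d,'w4')"
```

```text
t: 12.38
tcp_pos: [0.6211, -0.2112, 0.0759]
orientation: [-3.126, -0.009, 1.688]
ft_force: [-0.6, 0.9, -0.8]
grip_width: 0.0397
```

View pics/s4.png

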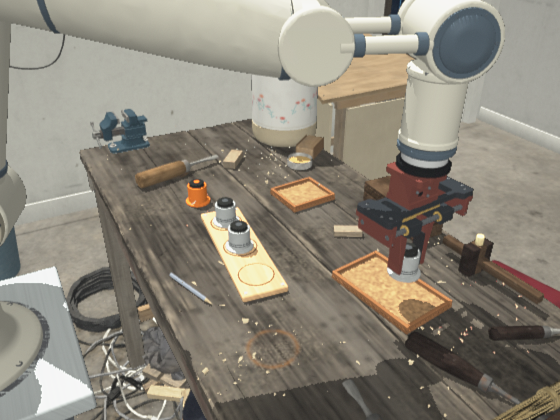

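View pics/w4.png

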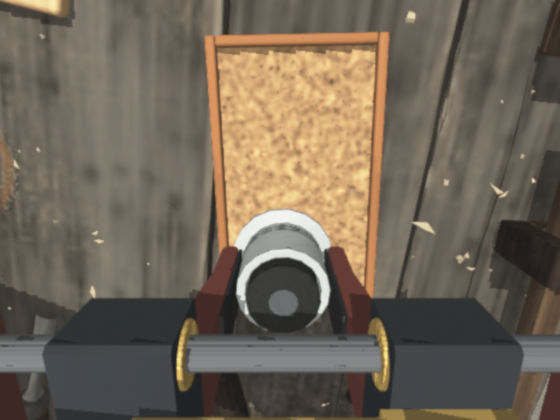

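The foot hangs upright over the long tray, aligned with its axis (tray at pixel (300,150), foot at (283,270) in the wrist view). Descending.

```bash
python3 -m crank '[[[0.008,-0.006,0,-0.5,-0.8,0,0.3],[0,0,0,0,0,0,0.3],[0,0,-0.02,0,0,0,0.3],[0,0,-0.018,0,0,0,0.3],[0,0,0,0,0,0,0.3],[0,0,0,0,0,0,0.3]]]'
```

```text
t: 12.98
tcp_pos: [0.6285, -0.2134, 0.0416]
orientation: [3.138, 0.004, 1.692]
ft_force: [-0.0, -0.3, -0.2]
grip_width: 0.0399
```

```bash
python3 -m crank '[[[0.001,-0.004,-0.013,0,0,0,0.3],[0,0,0,0,0,0,0.3],[0,0,-0.004,0,0,0,0.3],[0,0,0,0,0,0,0.3]]]'; python3 -m crank '[[[0,0,-0.002,0,0,0,0.3],[0,0,0,0,0,0,0.3]]]';python3 -m crank '[[[0,0,-0.002,0,0,0,0.3],[0,0,0,0,0,0,0.3]]]'
```

```text
t: 13.32
tcp_pos: [0.6304, -0.2176, 0.0265]
orientation: [3.135, 0.006, 1.693]
ft_force: [-0.4, -0.8, -2.0]
grip_width: 0.0401
t: 13.48
tcp_pos: [0.6308, -0.2178, 0.0251]
orientation: [3.134, 0.007, 1.693]
ft_force: [1.1, -0.2, -1.6]
grip_width: 0.0401
t: 13.65
tcp_pos: [0.6311, -0.218, 0.0236]
orientation: [3.133, 0.007, 1.693]
ft_force: [-0.5, 0.1, -2.7]
grip_width: 0.0401
```

```bash
python3 -m crank '[[[0,0,-0.002,0,0,0,0.3],[0,0,0,0,0,0,0.3]]]';python3 -m crank '[[[0,0,-0.002,0,0,0,0.3],[0,0,0,0,0,0,0.3]]]'
```

```text
t: 13.82
tcp_pos: [0.6313, -0.2181, 0.0217]
orientation: [3.132, 0.007, 1.693]
ft_force: [-0.5, -0.2, -2.2]
grip_width: 0.04
t: 13.98
tcp_pos: [0.6317, -0.2183, 0.0202]
orientation: [3.131, 0.008, 1.693]
ft_force: [-0.2, 0.4, -1.1]
grip_width: 0.0402
```

```bash
python3 -m crank '[[[0,0,-0.0015,0,0,0,0.3],[0,0,0,0,0,0,0.3]]]'; python3 -m crank '[[[0,0,0.001,0,0,0,0.8],[0,0,0.001,0,0,0,0.8],[0,0,0.001,0,0,0,0.8],[0,0,0.001,0,0,0,0.8],[0,0,0,0,0,0,0.8],[0,0,0,0,0,0,0.8]]]'
```

```text
t: 14.15
tcp_pos: [0.6321, -0.2185, 0.0203]
orientation: [3.13, 0.009, 1.693]
ft_force: [0.5, -0.4, -0.9]
grip_width: 0.0399
t: 14.65
tcp_pos: [0.6325, -0.2185, 0.0252]
orientation: [3.129, 0.009, 1.693]
ft_force: [0.4, -0.1, 0.5]
grip_width: 0.0701
```

Released. Rise and move towards the left foot at (0.467, 0.134), high enough to clear the middle foot.

```bash
python3 -m crank '[[[0,0,0.03,0,0.5,0,1],[0,0,0.03,0,0,0,1],[0,0,0.02,0,0,0,1],[-0.015,0.036,0,0,0,-2,1],[-0.015,0.036,0,0,0,-2,1],[-0.015,0.036,0,0,0,-2,1],[-0.015,0.036,0,0,0,-2,1],[-0.015,0.036,0,0,0,-2,1],[-0.015,0.036,0,0,0,-2,1],[-0.015,0.036,0,0,0,-2,1]]]'; python3 m.py
```

```text
t: 15.48
tcp_pos: [0.5225, 0.035, 0.1056]
orientation: [3.139, 0.007, 1.425]
ft_force: [1.0, 0.7, 0.7]
grip_width: 0.0876
151 [0.4678 0.1443 0.0557] [0.0387 0.0186 0.0164]
126 [0.445  0.0446 0.0545] [0.019  0.0366 0.0168]
13 [0.5204 0.0413 0.1058] [3.141e+00 3.000e-03 1.428e+00] 0.08776650191709262
```

```bash
python3 - <<'E'
from h import *
d=viewer.capture('scene');save(d,'s5')
E
```

```text
(no output)
```

View pics/s5.png

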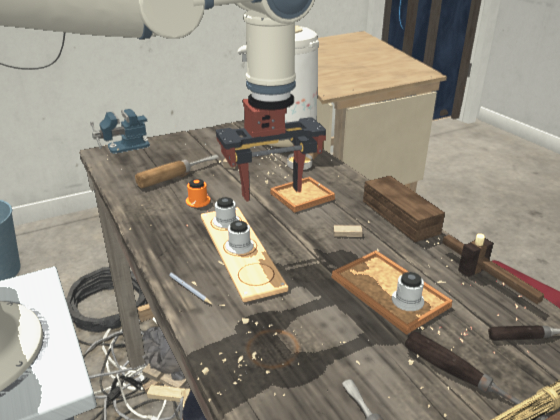

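The first foot stands upright in the long tray at about (410,290). On to the left foot.

```bash
python3 -m crank '[[[-0.017,0.029,0,0,0,1.2,1],[-0.017,0.028,0,0,0,0,1],[-0.015,0.025,0,0,0,0,1],[0,0,0,0,0,0,1],[0,0,0,0,0,0,1]]]'
```

```text
t: 16.0
tcp_pos: [0.4717, 0.1221, 0.1066]
orientation: [3.136, 0.006, 1.457]
ft_force: [0.4, -0.2, -0.1]
grip_width: 0.0877
```

```bash
python3 -m crank '[[[-0.004,0.012,-0.01,0,0.3,0,1],[0,0,-0.02,0,0,0,1],[0,0,-0.02,0,0,0,1],[0,0,-0.013,0,0,0,1],[0,0,0,0,0,0,1],[0,0,0,0,0,0,1]]]'
```

```text
t: 16.5
tcp_pos: [0.4727, 0.1286, 0.0435]
orientation: [3.135, 0.008, 1.454]
ft_force: [-0.3, 0.5, 1.2]
grip_width: 0.088
```

```bash
python3 -m crank '[[[-0.006,0.007,-0.01,0,0.3,0,1],[0,0,-0.009,0,0,0,1],[0,0,0,0,0,0,1],[0,0,0,0,0,0,1]]]'; python3 -m crank '[[[-0.001,0,-0.001,0,0,0,0.3],[0,0,0,0,0,0,0.3],[0,0,0,0,0,0,0.3],[0,0,0,0,0,0,0.3],[0,0,0,0,0,0,0.3],[0,0,0,0,0,0,0.3],[0,0,0,0,0,0,0.3],[0,0,0,0,0,0,0.3],[0,0,0,0,0,0,0.3],[0,0,0,0,0,0,0.3]]]' 25
```

```text
t: 16.83
tcp_pos: [0.4684, 0.1347, 0.025]
orientation: [3.138, 0.008, 1.451]
ft_force: [-0.1, -0.6, -0.8]
grip_width: 0.0875
t: 17.67
tcp_pos: [0.4684, 0.1351, 0.0262]
orientation: [3.135, 0.007, 1.452]
ft_force: [0.3, 0.1, 0.3]
grip_width: 0.04
```

```bash
python3 -m crank '[[[0,0,0.025,0,0,0,0.3],[0,0,0.03,0,0,0,0.3],[0,0,0.02,0,0,0,0.3],[0.016,-0.029,0,0,0,2,0.3],[0.016,-0.029,0,0,0,2,0.3],[0.016,-0.029,0,0,0,2,0.3],[0.016,-0.029,0,0,0,2,0.3],[0.016,-0.029,0,0,0,2,0.3],[0.016,-0.029,0,0,0,2,0.3],[0,0,0,0,0,0,0.3]]]'; python3 -m crank '[[[0.016,-0.029,0,0,0,1,0.3],[0.014,-0.026,0,0,0,0,0.3],[0,0,0,0,0,0,0.3],[0,0,0,0,0,0,0.3]]]'
```

```text
t: 18.5
tcp_pos: [0.5641, -0.0453, 0.101]
orientation: [3.14, 0.009, 1.68]
ft_force: [0.8, 0.8, -1.8]
grip_width: 0.0396
t: 18.83
tcp_pos: [0.5939, -0.1037, 0.0974]
orientation: [-3.137, 0.007, 1.694]
ft_force: [-0.6, 0.1, -1.5]
grip_width: 0.0398
```

```bash
python3 -m crank '[[[0.015,-0.022,0,0,0,0,0.3],[0.012,-0.016,0,0,0,0,0.3],[0,0,-0.02,0,0,0,0.3],[0,0,-0.015,0,0,0,0.3],[0,0,0,0,0,0,0.3],[0,0,0,0,0,0,0.3]]]'
```

```text
t: 19.33
tcp_pos: [0.6199, -0.1376, 0.0602]
orientation: [-3.134, 0.004, 1.696]
ft_force: [1.2, 0.9, -1.1]
grip_width: 0.0396
```

```bash
python3 - <<'E'
from h import *
s=get_state();print(s['tcp_pos'])
d=viewer.capture('wrist');save(d,'w6')
d=viewer.capture('scene');save(d,'s6')
E
```

```text
[ 0.61988183 -0.1375996   0.06022042]
```

View pics/w6.png

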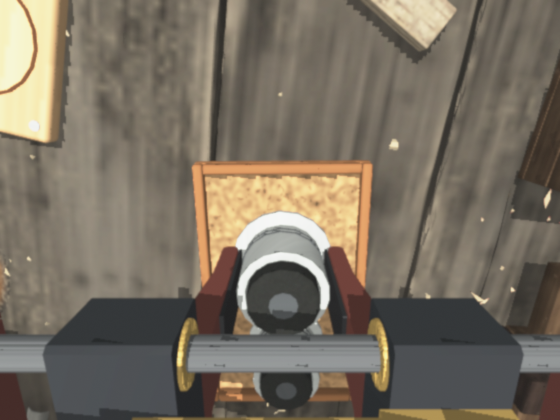

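View pics/s6.png

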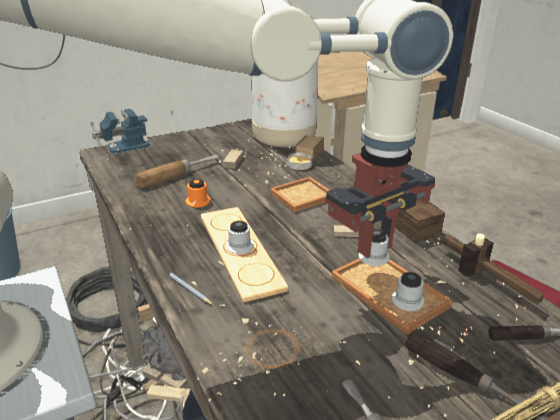

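The wrist view shows the held foot centred between the tray walls ((285,290)), with the first foot clear behind it. Lowering.

```bash
python3 -m crank '[[[0,-0.003,-0.016,0,-0.4,0,0.3],[0,0,-0.014,0,0,0,0.3],[0,0,0,0,0,0,0.3],[0,0,0,0,0,0,0.3]]]'; python3 -m crank '[[[0,0,-0.004,0,0,0,0.3],[0,0,0,0,0,0,0.3]]]'; python3 -m crank '[[[0,0,-0.002,0,0,0,0.3],[0,0,0,0,0,0,0.3]]]'
```

```text
t: 19.77
tcp_pos: [0.6218, -0.1391, 0.0348]
orientation: [3.135, 0.007, 1.698]
ft_force: [-0.9, -0.2, -1.1]
grip_width: 0.0397
t: 19.93
tcp_pos: [0.6222, -0.1387, 0.0317]
orientation: [3.134, 0.007, 1.699]
ft_force: [0.2, 0.5, -2.4]
grip_width: 0.0395
t: 20.1
tcp_pos: [0.6227, -0.1387, 0.0307]
orientation: [3.132, 0.008, 1.699]
ft_force: [-1.6, -0.3, -1.2]
grip_width: 0.0395
```

```bash
python3 -m crank '[[[-0.001,-0.001,-0.007,0,0.3,0,0.3],[0,0,0,0,0,0,0.3],[0,0,0,0,0,0,0.3]]]'; python3 -m crank '[[[0,0,-0.003,0,0.3,0,0.3],[0,0,0,0,0,0,0.3]]]'; python3 -m crank '[[[0,0,-0.002,0,0,0,0.3],[0,0,0,0,0,0,0.3]]]'
```

```text
t: 20.35
tcp_pos: [0.6223, -0.14, 0.0241]
orientation: [3.137, 0.008, 1.699]
ft_force: [-0.3, -0.5, -1.0]
grip_width: 0.04
t: 20.52
tcp_pos: [0.6221, -0.1401, 0.0206]
orientation: [-3.141, 0.007, 1.699]
ft_force: [-0.4, -0.2, -2.2]
grip_width: 0.0401
t: 20.68
tcp_pos: [0.6225, -0.1402, 0.0209]
orientation: [-3.141, 0.008, 1.699]
ft_force: [1.0, 0.4, -2.4]
grip_width: 0.0399
```

```bash
python3 -m crank '[[[0,0,-0.002,0,0,0,0.3],[0,0,0,0,0,0,0.3]]]'; python3 -m crank '[[[0,0,-0.002,0,0,0,0.3],[0,0,0,0,0,0,0.3]]]'
```

```text
t: 20.85
tcp_pos: [0.6232, -0.1405, 0.0204]
orientation: [3.14, 0.008, 1.699]
ft_force: [0.4, 0.1, -1.6]
grip_width: 0.0399
t: 21.02
tcp_pos: [0.6237, -0.1406, 0.0205]
orientation: [3.138, 0.009, 1.699]
ft_force: [0.3, 1.0, -2.1]
grip_width: 0.0398
```

The descent has stalled at the floor height (0.0205, as before). Release, then go to the middle foot at (0.455, 0.044).

```bash
python3 -m crank '[[[0,0,0,0,0,0,0.8],[0,0,0,0,0,0,0.8],[0,0,0.001,0,0,0,0.8],[0,0,0.001,0,0,0,0.8],[0,0,0,0,0,0,0.8],[0,0,0,0,0,0,0.8],[0,0,0.03,0,0.2,0,1],[0,0,0.03,0,0,0,1],[0,0,0.025,0,0,0,1],[0,0,0,0,0,0,1]]]'; python3 -m crank '[[[-0.024,0.027,0,0,0,-2,1],[-0.024,0.027,0,0,0,-2,1],[-0.024,0.027,0,0,0,-2,1],[-0.024,0.027,0,0,0,-2,1],[-0.024,0.027,0,0,0,-2,1],[-0.022,0.025,0,0,0,-2,1],[0,0,0,0,0,0,1],[0,0,0,0,0,0,1]]]'
```

```text
t: 21.85
tcp_pos: [0.6211, -0.1399, 0.1057]
orientation: [-3.135, 0.006, 1.699]
ft_force: [0.2, -0.2, 0.8]
grip_width: 0.0876
t: 22.52
tcp_pos: [0.4721, 0.0241, 0.098]
orientation: [-3.13, 0.005, 1.476]
ft_force: [0.7, -0.4, 0.6]
grip_width: 0.0878
```

```bash
python3 - <<'E'
from h import *
d=viewer.capture('scene');save(d,'s7')
E
```

```text
(no output)
```

View pics/s7.png

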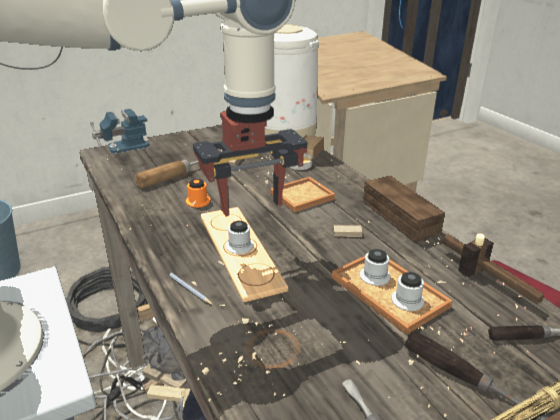

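Both firm feet stand in the long tray at (376,266) and (410,290). Now the middle, soft foot.

```bash
python3 -m crank '[[[-0.017,0.02,0,0,-0.6,-1.3,1],[0,0,0,0,0,0,1],[0,0,-0.02,0,0,0,1],[0,0,-0.02,0,0,0,1],[0,0,-0.013,0,0,0,1],[0,0,0,0,0,0,1],[0,0,0,0,0,0,1]]]'
```

```text
t: 23.15
tcp_pos: [0.4597, 0.0393, 0.0426]
orientation: [3.14, 0.006, 1.449]
ft_force: [0.5, -0.7, 0.9]
grip_width: 0.0878
```

```bash
python3 -m crank '[[[-0.005,0.005,-0.01,0,0,0,1],[0,0,-0.009,0,0,0,1],[0,0,0,0,0,0,1],[0,0,0,0,0,0,1]]]'; python3 -m crank '[[[0,0,0,0,0,0,0.3],[0,0,0,0,0,0,0.3],[0,0,0,0,0,0,0.3],[0,0,0,0,0,0,0.3],[0,0,0,0,0,0,0.3],[0,0,0,0,0,0,0.3],[0,0,0,0,0,0,0.3],[0,0,0,0,0,0,0.3],[0,0,0,0,0,0,0.3],[0,0,0,0,0,0,0.3]]]' 25
```

```text
t: 23.48
tcp_pos: [0.4563, 0.0434, 0.0236]
orientation: [3.138, 0.006, 1.447]
ft_force: [-0.2, -0.5, -0.4]
grip_width: 0.088
t: 24.32
tcp_pos: [0.4574, 0.0436, 0.0257]
orientation: [3.135, 0.005, 1.448]
ft_force: [-0.0, -0.1, 0.5]
grip_width: 0.0402
```

```bash
python3 -m crank '[[[0,0,0.025,0,0,0,0.3],[0,0,0.03,0,0,0,0.3],[0,0,0.02,0,0,0,0.3],[0.025,0.015,0,0,0,1.6,0.3],[0.025,0.015,0,0,0,1.6,0.3],[0.025,0.015,0,0,0,1.6,0.3],[0.025,0.015,0,0,0,1.6,0.3],[0.025,0.015,0,0,0,1.6,0.3],[0.025,0.015,0,0,0,1.6,0.3],[0.025,0.015,0,0,0,1.6,0.3]]]'; python3 -m crank '[[[0.018,0.013,0,0,0,0,0.3],[0,0,0,0,0,0,0.3],[0,0,0,0,0,0,0.3]]]'
```

```text
t: 25.15
tcp_pos: [0.6337, 0.1504, 0.1006]
orientation: [3.141, 0.008, 1.647]
ft_force: [0.6, -0.8, -1.7]
grip_width: 0.0401
t: 25.4
tcp_pos: [0.6548, 0.1669, 0.0951]
orientation: [-3.137, 0.008, 1.651]
ft_force: [-0.4, -0.2, -2.0]
grip_width: 0.04
```

```bash
python3 -m crank '[[[0.006,0.002,-0.02,0,0,0,0.3],[0,0,-0.02,0,0,0,0.3],[0,0,0,0,0,0,0.3],[0,0,0,0,0,0,0.3]]]'; python3 - <<'E'
from h import *
d=viewer.capture('wrist');save(d,'w8')
E
```

```text
t: 25.73
tcp_pos: [0.6588, 0.1673, 0.0537]
orientation: [-3.135, 0.009, 1.651]
ft_force: [0.2, -0.0, -1.9]
grip_width: 0.0403
```

View pics/w8.png

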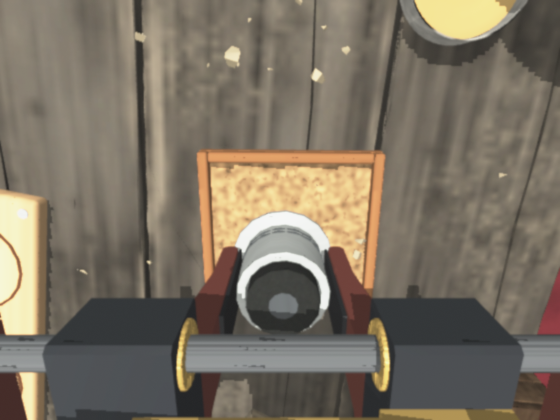

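The soft foot is over the short tray ((285,280) in the wrist view), aligned with its walls. Lowering.

```bash
python3 -m crank '[[[0.002,0.001,-0.013,0,0,0,0.3],[0,0,-0.01,0,0,0,0.3],[0,0,0,0,0,0,0.3],[0,0,0,0,0,0,0.3]]]'; python3 -m crank '[[[0,0,-0.005,0,0,0,0.3],[0,0,0,0,0,0,0.3]]]'; python3 -m crank '[[[0,0,-0.003,0,0,0,0.3],[0,0,0,0,0,0,0.3]]]'
```

```text
t: 26.12
tcp_pos: [0.6613, 0.1675, 0.0324]
orientation: [-3.139, 0.009, 1.65]
ft_force: [1.1, 0.5, -1.8]
grip_width: 0.0398
t: 26.28
tcp_pos: [0.6614, 0.1675, 0.0276]
orientation: [-3.14, 0.009, 1.649]
ft_force: [0.4, -0.3, -2.4]
grip_width: 0.0398
t: 26.45
tcp_pos: [0.6617, 0.1676, 0.0248]
orientation: [-3.141, 0.009, 1.649]
ft_force: [-1.2, 0.2, -2.5]
grip_width: 0.0398
```

```bash
python3 -m crank '[[[0,0,-0.003,0,0,0,0.3],[0,0,0,0,0,0,0.3]]]'; python3 -m crank '[[[0,0,-0.003,0,0,0,0.3],[0,0,0,0,0,0,0.3]]]';  python3 -m crank '[[[0,0,-0.002,0,0,0,0.3],[0,0,0,0,0,0,0.3]]]'
```

```text
t: 26.62
tcp_pos: [0.662, 0.1677, 0.022]
orientation: [-3.141, 0.009, 1.65]
ft_force: [-0.7, 0.2, -2.8]
grip_width: 0.0401
t: 26.78
tcp_pos: [0.6625, 0.1679, 0.0198]
orientation: [3.14, 0.008, 1.65]
ft_force: [-0.4, -0.2, -0.8]
grip_width: 0.0398
t: 26.95
tcp_pos: [0.6631, 0.168, 0.02]
orientation: [3.138, 0.008, 1.65]
ft_force: [-0.8, -0.4, -2.3]
grip_width: 0.0398
```

Floor reached (stalled at 0.020, as expected). Release, retract and look.

```bash
python3 -m crank '[[[0,0,0,0,0,0,0.8],[0,0,0,0,0,0,0.8],[0,0,0.001,0,0,0,0.8],[0,0,0.001,0,0,0,0.8],[0,0,0,0,0,0,0.8],[0,0,0,0,0,0,0.8],[0,0,0.03,0,0.2,0,1],[0,0,0.03,0,0,0,1],[0,0,0.03,0,0,0,1],[0,0,0.02,0,0,0,1]]]'; python3 -m crank '[[[-0.03,0.0,0.01,0,0,0,1],[-0.035,0,0.01,0,0,0,1],[-0.035,0.0,0.01,0,0,0,1],[-0.035,0.0,0.01,0,0,0,1],[-0.035,0.0,0.01,0,0,0,1],[-0.03,0.0,0,0,0,0,1],[0,0,0,0,0,0,1],[0,0,0,0,0,0,1]]]'; python3 - <<'E'
from h import *
for c in ['scene','top']:
    d=viewer.capture(c);save(d,'f_'+c)
    P=pts(d);ok=d['depth']>.1
    if c=='top':
        m=ok&(P[...,2]>.043)&(P[...,2]<.058)&(P[...,0]>.58)&(P[...,0]<.72)&(abs(P[...,1])<.28)
        n,l,st,ce=cv2.connectedComponentsWithStats(m.astype(np.uint8))
        for k in range(1,n):
            if st[k,4]>60:
                q=P[l==k];print(st[k],((q.min(0)+q.max(0))/2).round(4),(q.max(0)-q.min(0)).round(4))
E
```

```text
t: 27.78
tcp_pos: [0.6589, 0.167, 0.1271]
orientation: [-3.128, 0.01, 1.65]
ft_force: [0.2, 0.7, 0.5]
grip_width: 0.0875
t: 28.45
tcp_pos: [0.4535, 0.1664, 0.1824]
orientation: [-3.137, 0.008, 1.648]
ft_force: [0.3, 0.3, 0.1]
grip_width: 0.0877
[217 144  20  20 282] [0.6639 0.1659 0.0502] [0.0392 0.0391 0.0144]
[408 160  21  19 291] [ 0.6318 -0.2182  0.0501] [0.0377 0.0395 0.0141]
[370 163  20  20 291] [ 0.6245 -0.1409  0.0505] [0.0405 0.0382 0.0149]
```

View pics/f_scene.png

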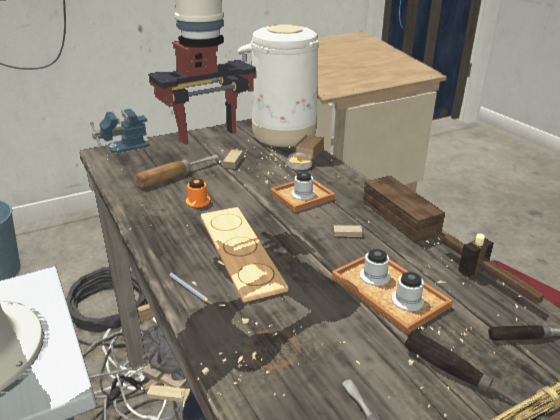

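View pics/f_top.png

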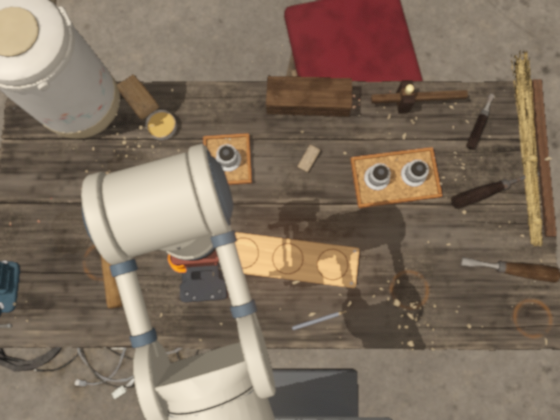

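All three feet stand upright: two in the long tray (top view (380,175) and (417,171)) and the soft one in the short tray (227,156). All are within the limits, and the gripper is clear.

```bash
python3 -c "
from bench import ctrl
print(ctrl.finish_job())"
```

```text
the job is handed in; nothing more can be done
None
```

I pressed the feet in order, left to right. The left and right ones are firm and the middle one is soft. I then stood the two firm feet in the long tray and the soft one in the short tray, and handed the job in at about 28.5 s.

- **Presses:** the left foot pushed back with about 16 N and the right with about 16 N, both at or just past flush. The middle one gave about 4–5 N at the same height. The firm readings are a little above the 14 N expected, probably from touching the rim. I inferred cap depth from tool height and force, because it can't be read directly. Sideways forces of up to 6 N showed up during pressing. When I re-measured the left and middle feet afterwards, they had not moved.
- **Final positions:** in metres, the firm feet are at (0.632, -0.218) and (0.625, -0.141), and the soft one is at (0.664, 0.166). All are within a few mm of where I aimed, and rim and cap heights match standing on the tray floor.
- **Last look:** both cameras show all three feet upright with the gripper open and clear. No check failed. I judged uprightness from the pictures and heights and did not measure the angle.

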